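# Fit the medium centring cone to the wheel balancer

### The arm

A 6-joint arm with a two-finger parallel gripper is mounted at the origin on the work surface. World frame = base frame: x ahead of the robot, y to its left, z up, the work surface at z = 0. Lengths are in m, angles in rad, forces in N, time in s.
With the tool pointing down it reaches from about 0.25 to 0.775 m from the base axis. Payload 8.9 kg.
Tool frame: the origin (TCP) lies on the centre line of the jaws, within the pads' length; the fingertips stand arm.tips_ahead ahead of it and the grasp point (between the pads) lies 5 mm behind it (arm.tips_ahead is the distance from the TCP to the fingertips, in m); y points along the fingers, x is the direction in which the jaws open and shut, and the axes are right-handed (so a half turn about y gives the same grasp; the last joint's range is limited). The gripper opens to 85 mm and grips with 20 to 120 N. Pads are 22 mm wide; open, the fingers measure 114 mm over their backs; the gripper's body (76 mm by 85 mm) begins 54 mm behind the grasp point. The pads swing forward as they close: fully open they stand 13 mm farther back than shut.
Start: joints at [1.21, 0.291, -0.153, 1.127, 0, 1.431], TCP at [0.115, 0.512, 0.245] pointing down, gripper open.
Joint ranges: [-2.52, 2.52], [-0.91, 1.74], [-1.3, 1.37], [-1.96, 2.02], [-1.52, 1.47], [-3.14, 3.14]. Speed limits (rad/s): [2.22, 2.22, 2.79, 3.14, 3.14, 3.14].

### API

Orientations are given as a unit quaternion [w, x, y, z].
In Python, from rig import arm, eyes, models gives the robot as it stands. The module is installed in compiled form; this text tells all that it offers.
- The arm moves only by the tool send_rows, never from a script. Its argument "increments" is a list of rows, each an object of numbers: "hand": the finger opening in mm, from 0 to 85.4; "tx", "ty", "tz": the shift along the tool's x, y, z in mm; "turn": the turn about the tool's y in rad. In form: [{"hand": .., "tx": .., "ty": .., "tz": .., "turn": ..}, ...]. A call has 1 to 12 rows; each row shifts and turns the commanded pose from where the row before left it, along the tool's axes as they then stand; what a row does not reach is not made up. A row lasts 1/8 s, in which the tool goes at most 62.5 mm and 10.7 degrees, less where a joint would pass 70% of its speed; a pose out of reach is approached as far as the arm can. A call is refused whole if a number of a shift passes 62.5 or a number of a turn 0.188, either way. A call with a gripper value outside its range is refused whole. The fingers move at their own pace and stop on an object; "newtons" is the grip in N (left out, the last holds). Time passes only in rows, so rows that do not move let the fingers close. It gives the time, the measured TCP pose, the force and the opening at its end, in the units of the state.
- arm.read_state(): the state, without advancing time (a new reading comes with each control period).
- eyes.capture(name): name is "scene" or "top"; returns a dict with "image" (384x512x3 uint8, blue, green, red), "range_z" (384x512 float32, m along the optical axis (not along the pixel's ray), 0 where there is no reading), "mtx" (3x3 intrinsics, pixels), "k1" (the pictures are not rectified: a ray, as slopes to the right and down, at radius r is drawn at 1 + k1 r^2 times it, then the intrinsics apply), "position" and "rotation" of the camera in the world. Camera axes: x right, y up, looking along -z (the intrinsics and any distortion apply to the point x, -y, -z); pixel columns grow to the right and rows downward; lengths in m; the calibration is good to about 2 mm. A picture is of the moment at which its call begins.
- arm.job_done(): hands the job in, once; it reports no verdict.
Trained networks look in a picture, given as the dict that the camera call returned (one of the last four; its "shot" number tells which), for a name from the list of things; names that differ only in an ending like _2 or _b are one class to them, and where a whole thing is asked for, a point or a joint stands for the part that bears it (a point fixed in the world has none). Each returns a list of dicts, best first, with "confidence" (0 to 1); they miss things now and then, are a little off and sometimes report something else, mostly with a low value. They report only what shows in the picture. A call takes as long as a camera call. They do not tell look-alikes from the thing itself.
- models.cut_out(picture, label): "region" (384x512 bool, what is visible of it) and "extent" ([centre column, centre row, width, height] in pixels, round what is visible of it).
The state is a dict: "time": time; "joints": joint angles; "dq": joint speeds; "effort": joint torques, N m; "ee_pos": TCP position; "tcp_rot": TCP orientation; "force": force on the tool from outside, world axes, zero at the start; "ft_torque": the same for the moment, N m; "grip_width": opening from 0.0 (shut) to 1.0 (fully open).
Only numpy, scipy, OpenCV 4.12 (cv2) and the standard library are available. Lean on these libraries where they do the work, as an engineer would, in place of code of your own. Each camera call takes 0.05 s, during which the arm holds its last target. There are 200 camera calls.

### The job

Set up the bench wheel balancer for the next wheel: lift the medium-sized of the three steel centring cones up and off its peg on the rack, and slide it onto the balancer's threaded shaft, wide end first, until its wide face sits home against the shoulder of the shaft, then let go. Leave the other two cones hanging on their pegs, and do not knock the quick nut, screwdriver, hammer or grease tin about.

Things in the scene. Friction and masses are not known exactly. Their poses are not given: they have to be found in the camera images.
- cone_medium: The cone to fit: a turned steel ring 34 mm long, 31 mm bore right through. Wide part: band 56 mm in diameter, 18 mm long; then it tapers to a 40 mm narrow end. Origin: centre of the wide face. x is its axis, +x from narrow to wide (narrow end at x = -34 mm). About 0.26 kg (varies), centre of mass 15 mm from the wide face. Hangs by its bore on one peg (which one varies), axis level, narrow end out.
- cone_small: The small cone: same bore (31 mm), length, origin and axes; band 45 mm in diameter, narrow end 36 mm, about 0.12 kg. Hangs on another peg and stays there.
- cone_large: The large cone: same bore (31 mm), length, origin and axes; band 68 mm in diameter, narrow end 51 mm, about 0.45 kg. Hangs on another peg and stays there.
- rack: Fixed steel cone rack. Origin on the bench below its crossbar; z up. Crossbar along y, 350 mm long, 16 mm tall, 12 mm thick, centred 200 mm up, posts at y = +-160 mm to 208 mm high. Three pegs stand out from it to -x at y = -112, 0 and +112 mm. A hanging cone's axis lies 10 mm below its peg's, its wide face 16 to 19 mm from this origin in x; a 36 mm rubber disc on the peg's root ends at 13 mm.
- shoulder (a point): Centre of the shoulder face of the balancer shaft, on its level axis 180 mm above the bench. z up, x along the shaft towards the cabinet. A cone is home with its wide face on this face and its x axis along this one; let go, it drops 1.5 mm and hangs on the shaft. Behind the face: collar 44 mm in diameter 12 mm long, back plate 84 mm in diameter 10 mm thick, neck 56 mm, cabinet from x = 75 mm.
- shaft_tip (a point): Centre of the free end of the shaft, 120 mm out from the shoulder; same axes. The shaft is 28 mm in diameter with a thread-like look (smooth to the touch); its last 10 mm narrow to 16 mm. It does not turn.
- quick_nut: Bystander: black quick nut with two handle wings (148 mm across the wings, along its y), 68 mm foot, 42 mm tall, standing on the bench. Origin: centre of its underside.
- screwdriver: Bystander: screwdriver lying on the bench along its own x.
- hammer: Bystander: ball-peen hammer with red handle lying on the bench, head at its origin, handle along its -x, 235 mm.
- middle_peg (a point): On the middle peg's axis, 200 mm above the bench, where the upturned end begins (rack x = -70 mm); axes as the rack. Pegs are 10 mm round and level up to here, then turn up at 45 degrees to an end 13 mm further out whose top is 13 mm above the axis. A hanging cone raised 14 mm (give or take 4) clears the upturned end with its bore and can be drawn off level to rack -x, 70 mm or more.
- balancer: Fixed bench wheel balancer: grey cabinet with a weight tray and display on top. Origin on the bench below the shoulder; axes as point shoulder. Cabinet x = 75 to 335 mm, y = -150 to +130 mm, 240 mm tall, tray to 280 mm, display pod (y = -140 to -90 mm) to 340 mm.
- grease_tin: Bystander: black tin, 72 mm in diameter, 75 mm tall, standing on the bench. Origin: centre of its underside.
Things that resemble listed ones, but are neither listed nor needed, are in the scene too. Leave any red or turquoise look-alike of the cone_medium alone.

How it is judged:
On the way, in this order (a step that is already met when the one before it is completed fails the run):
1. the medium cone is lifted off its peg and carried clear of the rack (distance of cone_medium from where it was at the start of the episode above 0.08 m and height (world z) of cone_medium above 0.12 m and contact force between cone_medium and rack below 0.1 N), for 0.1 s.
2. the medium cone is threaded on the shaft, wide end first (distance between cone_medium and shoulder below 0.09 m and x of cone_medium in the frame of shoulder below -0.01 m and angle between the x axis of cone_medium and the x axis of shoulder, either way round below 0.2 rad), for 0.1 s.
At the end, for the whole second after the job is handed in: The medium cone hangs at rest on the shaft, its wide face's centre within 5 mm of the shoulder face's and its axis within 0.12 rad of the shaft's; the other two cones (still on their pegs), quick nut, screwdriver, hammer and grease tin are within 30 mm of where they started (distance between cone_medium and shoulder below 0.005 m and angle between the x axis of cone_medium and the x axis of shoulder, either way round below 0.12 rad and linear speed of cone_medium below 0.02 m/s and distance of each of cone_small, cone_large, quick_nut, screwdriver, hammer, grease_tin from where it was at the start of the episode below 0.03 m); the robot touches nothing.
It fails at once if another cone is pulled or knocked from its place on the rack (distance of any of cone_small, cone_large from where it was at the start of the episode above 0.04 m).
It fails at once if a bystander on the bench is shoved or knocked over (distance of any of quick_nut, screwdriver, hammer, grease_tin from where it was at the start of the episode above 0.04 m).
It also fails if it takes over 48 s, if anything falls off the work surface, if the arm or the gripper's body presses on something with over 40 N, if the wrist force passes 120 N, or if a joint passes its speed limit or range.

## Working session

There is one attempt and no reset: what is moved stays moved. The work goes in short steps, Python scripts to look and compute and a tool call to move; the robot and the scene stay as the last step left them, time stands still between calls to the robot, and variables do not carry over. Pictures are saved under pics/ and viewed, about 8 in all and at most 12, crops included, and the job is handed in when it is done.

Besides the shell and the picture viewer there is one more tool, called as name(argument=value, ...) on one line, values as JSON. send_rows: Moves the arm, as the interface text tells. Its arguments: {"type":"object","properties":{"increments":{"type":"array"},"newtons":{"type":"number"}},"required":["increments"]}

```bash
mkdir -p pics
cat > h.py <<'E'
import numpy as np, cv2
from rig import arm, eyes, models
from scipy.spatial.transform import Rotation as R
def rot(p):
    r=np.array(p["rotation"],float)
    return r if r.shape==(3,3) else R.from_quat(np.r_[r[1:],r[0]]).as_matrix()
def world(p,uv,z):
    m=np.array(p["mtx"]);uv=np.atleast_2d(np.array(uv,float));z=np.atleast_1d(z)
    d=np.c_[(uv[:,0]-m[0,2])/m[0,0],(uv[:,1]-m[1,2])/m[1,1]];s=d.copy()
    for _ in range(20): s=d/(1+p["k1"]*(s**2).sum(1,keepdims=True))
    c=np.c_[s[:,0]*z,-s[:,1]*z,-z]
    return c@rot(p).T+np.array(p["position"])
def proj(p,X):
    c=(np.atleast_2d(X)-np.array(p["position"]))@rot(p);s=np.c_[c[:,0]/-c[:,2],-c[:,1]/-c[:,2]]
    s=s*(1+p["k1"]*(s**2).sum(1,keepdims=True));m=np.array(p["mtx"])
    return s*[m[0,0],m[1,1]]+[m[0,2],m[1,2]]
def cloud(p,reg):
    v,u=np.nonzero(reg&(p["range_z"]>0));return world(p,np.c_[u,v],p["range_z"][v,u])
E
cat > a.py <<'E'
from h import *
print(arm.read_state(), arm.tips_ahead)
ims=[]
for n in("scene","top"):
    p=eyes.capture(n);print(n,p["position"],np.round(rot(p),3).tolist(),p["mtx"],p["k1"]);im=p["image"].copy()
    cv2.imwrite(f"pics/{n}0.png",im)
    for l in("cone_medium","cone_small","cone_large","rack","balancer","quick_nut","screwdriver","hammer","grease_tin","shoulder","shaft_tip","middle_peg"):
        try:
            for d in models.cut_out(p,l):
                if d["confidence"]<.2: continue
                c=cloud(p,d["region"])
                print(l,round(d["confidence"],2),np.round(d["extent"]),c.shape[0],np.round(np.percentile(c,[3,50,97],axis=0),3).tolist() if len(c) else '')
        except Exception as e: print(l,e)
    ims.append(im)
E
python3 a.py
```

```text
{'time': 0.0, 'joints': array([ 1.20971928e+00,  2.91279373e-01, -1.54113324e-01,  1.12666616e+00,
        7.98343530e-07,  1.43150251e+00]), 'dq': array([-0.00101999, -0.00056975, -0.00037351,  0.00042435,  0.0015327 ,
        0.00027997]), 'effort': array([-3.08595329e-03, -5.37140250e+01,  3.31372082e+01,  1.56880886e-02,
       -4.64143468e-04, -3.17187343e-06]), 'ee_pos': array([0.11533437, 0.51176532, 0.2447376 ]), 'tcp_rot': array([-0.55203363,  0.55248846,  0.44121249, -0.44198068]), 'force': array([-0.54000206, -0.34706536,  0.30003593]), 'ft_torque': array([-0.01830655, -0.02295703,  0.01130695]), 'grip_width': 0.9977139365353617} 0.014
scene [ 1.14006653 -0.4171967   1.08529783] [[0.435, -0.717, 0.546], [0.901, 0.344, -0.265], [0.002, 0.607, 0.795]] [[452.5525006    0.         248.59878649]
 [  0.         452.5525006  182.44253304]
 [  0.           0.           1.        ]] 0.008710574800815983
cone_medium 0.78 [130. 184.  26.  17.] 273 [[0.255, -0.405, 0.01], [0.273, -0.384, 0.044], [0.288, -0.36, 0.055]]
cone_medium 0.5 [236. 214.  28.  14.] 303 [[0.585, -0.217, 0.189], 
[... 2988 characters left out ...]
.039], [0.475, -0.007, 0.045]]
screwdriver 0.84 [290. 274.  55.  54.] 416 [[0.249, -0.287, 0.007], [0.29, -0.25, 0.023], [0.38, -0.16, 0.03]]
hammer 0.73 [245. 104.  92.  28.] 936 [[0.742, -0.222, 0.013], [0.769, -0.101, 0.024], [0.809, 0.009, 0.031]]
grease_tin 0.65 [203. 143.  29.  29.] 702 [[0.63, -0.03, 0.002], [0.653, -0.0, 0.073], [0.691, 0.032, 0.079]]
shoulder 0.66 [ 91. 148. 178. 168.] 16951 [[0.446, 0.147, 0.075], [0.586, 0.291, 0.245], [0.717, 0.445, 0.341]]
shaft_tip 0.82 [ 90. 148. 178. 173.] 17003 [[0.444, 0.145, 0.074], [0.586, 0.291, 0.245], [0.718, 0.445, 0.341]]
middle_peg 0.72 [324. 169. 155. 102.] 5890 [[0.477, -0.45, 0.003], [0.575, -0.292, 0.01], [0.653, -0.146, 0.212]]
```

View pics/scene0.png

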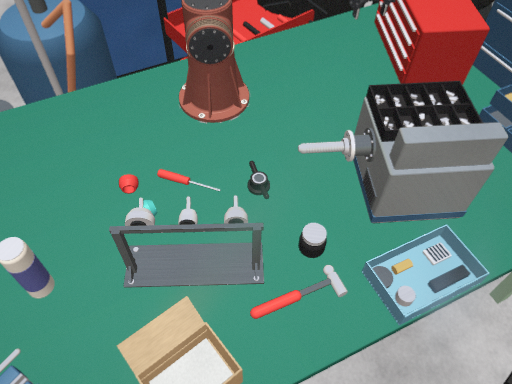

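View pics/top0.png

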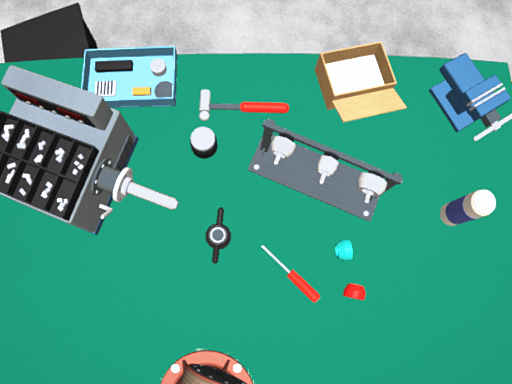

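The three hung steel cones are, in scene pixels, medium at (236,214), small at (188,217) and large at (138,215). In the top view they are at (284,147), (328,166) and (370,183). The red and turquoise look-alikes lie on the bench at top (354,292) and (344,253). The right-end cone fits "medium": its band width lies between the other two and it is steel on a peg. Next I fit the rack and shaft geometry in both views and check with a crop.

```bash
cat > b.py <<'E'
from h import *
from scipy.optimize import least_squares
st=arm.read_state();q=st["tcp_rot"];print("tool axes\n",np.round(R.from_quat(np.r_[q[1:],q[0]]).as_matrix(),3))
full=np.ones((384,512),bool)
def frame(a): return np.array([np.cos(a),np.sin(a)]),np.array([-np.sin(a),np.cos(a)])
crops=[]
for n in("scene","top"):
    p=eyes.capture(n);c=cloud(p,full)
    print(n,"bench z",np.median(c[(abs(c[:,2])<.02)&(c[:,0]>.3)&(c[:,0]<.5)&(abs(c[:,1]+.15)<.06)][:,2]))
    # rack bar: tall points near bar line
    s=c[(c[:,2]>.196)&(c[:,2]<.216)&(c[:,0]>.45)&(c[:,0]<.70)&(c[:,1]<-.1)&(c[:,1]>-.5)]
    a=np.radians(-20);o=np.array([.585,-.305])
    for _ in range(15):
        ex,ey=frame(a);l=np.c_[(s[:,:2]-o)@ex,(s[:,:2]-o)@ey]
        k=(abs(l[:,0])<.010)&(abs(l[:,1])<.19)
        m=np.polyfit(l[k,1],l[k,0],1);a-=m[0];o=o+ex*m[1]
    ex,ey=frame(a);l=np.c_[(s[:,:2]-o)@ex,(s[:,:2]-o)@ey];k=abs(l[:,0])<.010
    e=np.percentile(l[k,1],[.5,99.5]);o=o+ey*e.mean();print("rack",o,np.degrees(a),"len",e[1]-e[0],"xspread",np.percentile(l[k,0],[2,98]),"z",np.percentile(s[k][:,2],[10,50,90]),k.sum())
    for y in(-.112,0,.112):
        l=np.c_[(c[:,:2]-o)@ex,(c[:,:2]-o)@ey,c[:,2]]
        b=(l[:,0]<-.01)&(l[:,0]>-.09)&(abs(l[:,1]-y)<.045)&(l[:,2]>.15)&(l[:,2]<.24);t=l[b]
        band=t[(t[:,0]>-.034)&(t[:,0]<-.018)]
        f=least_squares(lambda v:np.hypot(band[:,1]-v[0],band[:,2]-v[1])-v[2],[y,.19,.028],loss="soft_l1",f_scale=.002)
        print("peg",y,"n",len(band),"fit y,z,r",np.round(f.x,4),"x range",np.round(np.percentile(t[:,0],[1,5,95,99]),4),"yrange",np.round(np.percentile(band[:,1],[2,98]),4))
    # shaft
    s=c[(c[:,2]>.165)&(c[:,2]<.21)&(c[:,1]>.02)&(c[:,1]<.16)&(c[:,0]>.38)&(c[:,0]<.56)]
    print("shaft pts",len(s),np.round(np.percentile(s,[1,50,99],axis=0),3).tolist())
    def res(v):
        d=np.r_[np.cos(v[2])*np.cos(v[3]),np.sin(v[2])*np.cos(v[3]),np.sin(v[3])];w=s-np.r_[v[0],.08,v[1]];return np.linalg.norm(w-np.outer(w@d,d),axis=1)-.014
    f=least_squares(res,[np.median(s[:,0]),.18,np.radians(70),0],loss="soft_l1",f_scale=.002)
    v=f.x;ex,ey=frame(v[2]);print("shaft x@y.08,z,ang,tilt",np.round(v[:2],4),np.degrees(v[2:]),"res",np.std(f.fun))
    l=np.c_[(c[:,:2]-[v[0],.08])@ex,(c[:,:2]-[v[0],.08])@ey,c[:,2]-v[1]];r=np.hypot(l[:,1],l[:,2])
    h=l[(r<.05)&(l[:,0]>-.15)&(l[:,0]<.15)];rr=np.hypot(h[:,1],h[:,2])
    print("tip",np.round([v[0],.08]+ex*np.percentile(h[rr<.02][:,0],.5),4))
    for x0 in np.arange(-.1,.13,.006):
        m=(h[:,0]>x0)&(h[:,0]<=x0+.006)
        if m.sum(): print(f"{x0:.3f}:{np.percentile(rr[m],80):.3f}",end=" ")
    print()
    u=proj(p,[[*o,.19]])[0].astype(int);i=p["image"][max(0,u[1]-60):u[1]+60,max(u[0]-100,0):u[0]+100];crops.append(cv2.resize(i,(800,300*8//5))[:300] if 0 else cv2.resize(i,(500,300),interpolation=cv2.INTER_CUBIC))
cv2.imwrite("pics/crop1.png",np.vstack(crops))
E
python3 b.py
```

```text
tool axes
 [[ 0.22   0.    -0.976]
 [ 0.976  0.     0.22 ]
 [ 0.    -1.    -0.   ]]
scene bench z -0.0008969876798756715
rack [ 0.59012664 -0.30690522] -24.11302788994713 len 0.3446439057985933 xspread [-0.00861897  0.0069561 ] z [0.19969737 0.20649009 0.20948429] 1154
peg -0.112 n 269 fit y,z,r [-0.1118  0.1922  0.03  ] x range [-0.0787 -0.0712 -0.0166 -0.0113] yrange [-0.1416 -0.0786]
peg 0 n 120 fit y,z,r [-1.000e-04  1.893e-01  2.190e-02] x range [-0.0799 -0.0752 -0.0129 -0.0108] yrange [-0.0214  0.0221]
peg 0.112 n 188 fit y,z,r [0.1118 0.1911 0.0253] x range [-0.0803 -0.0737 -0.0126 -0.0107] yrange [0.0852 0.1386]
shaft pts 463 [[0.471, 0.053, 0.171], [0.5, 0.107, 0.188], [0.536, 0.159, 0.195]]
shaft x@y.08,z,ang,tilt [0.4985 0.1956] [67.12486803 -0.17085032] res 0.004786005745129141
tip [0.485  0.0481]
-0.040:0.020 -0.034:0.020 -0.028:0.016 -0.022:0.021 -0.016:0.020 -0.010:0.018 -0.004:0.018 0.002:0.017 0.008:0.018 0.014:0.018 0.020:0.019 0.026:0.020 0.032:0.020 0.038:0.019 0.044:0.018 0.050:0.016 0.056:0.020 0.062:0.018 0.068:0.019 0.074:0.021 0.080:0.026 0.086:0.021 0.092:0.
[... 442 characters left out ...]
-0.0689 -0.0111 -0.0103] yrange [-0.02    0.0213]
peg 0.112 n 157 fit y,z,r [0.1119 0.189  0.0283] x range [-0.0789 -0.0661 -0.0117 -0.0105] yrange [0.085  0.1386]
shaft pts 606 [[0.463, 0.053, 0.178], [0.491, 0.108, 0.191], [0.532, 0.16, 0.197]]
shaft x@y.08,z,ang,tilt [0.4816 0.1796] [68.21573834  0.18033459] res 0.0028901340434350367
tip [0.4709 0.0533]
-0.034:0.009 -0.028:0.014 -0.022:0.016 -0.016:0.015 -0.010:0.016 -0.004:0.015 0.002:0.016 0.008:0.015 0.014:0.015 0.020:0.016 0.026:0.015 0.032:0.016 0.038:0.015 0.044:0.016 0.050:0.016 0.056:0.015 0.062:0.016 0.068:0.015 0.074:0.014 0.080:0.016 0.086:0.022 0.092:0.024 0.098:0.040 0.104:0.044 0.110:0.044 0.116:0.030 0.122:0.030 0.128:0.030
```

View pics/crop1.png

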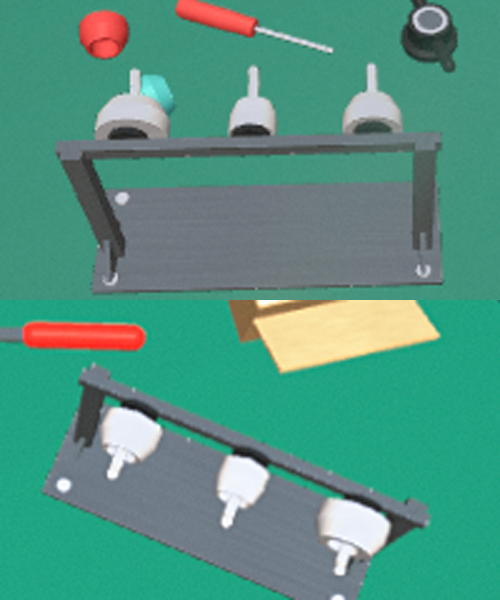

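The crop confirms it: the medium cone is the one at the right in the scene view and left in the top view, the steel one of middle size with its narrow end out. I raise and turn the tool first while refining the shaft fit.

send_rows(increments=[{"ty": -40,"hand": 85},{"ty": -35,"turn": 0.1},{"turn": 0.1},{}], newtons=80)

```text
invalid input at $.increments[0]: expected keys hand, tx, ty, tz, turn
```

```bash
cat >> h.py <<'E'
def togo(x,y,z,angdeg):
    st=arm.read_state();q=st["tcp_rot"];M=R.from_quat(np.r_[q[1:],q[0]]).as_matrix()
    a=np.degrees(np.arctan2(M[1,0],M[0,0]));t=np.radians((a-angdeg+180)%360-180)
    an=np.radians(angdeg);N=np.array([[np.cos(an),0,-np.sin(an)],[np.sin(an),0,np.cos(an)],[0,-1,0]])
    d=np.array([x,y,z])-st["ee_pos"]
    print("t",round(st["time"],2),"pos",np.round(st["ee_pos"],4),"jawang",round(a,2),"F",np.round(st["force"],1),"T",np.round(st["ft_torque"],2),"w",round(st["grip_width"],3),"j",np.round(st["joints"],2),"tilt",np.round(M[:,1],3))
    print("turn",round(t,3),"| shift now-axes mm",np.round(d@M*1000,1),"| after turn",np.round(d@N*1000,1))
E
cat > c.py <<'E'
from h import *
from scipy.optimize import least_squares
full=np.ones((384,512),bool);S=[];ps=[]
for n in("scene","top"):
    p=eyes.capture(n);c=cloud(p,full);ps.append(p)
    e=np.array([.371,.928]);l=(c[:,:2]-[.4816,.08])@e;w=(c[:,:2]-[.4816,.08])@[-e[1],e[0]]
    s=c[(l>-.01)&(l<.06)&(abs(w)<.025)&(c[:,2]>.16)&(c[:,2]<.21)];S.append(s)
    for z in(None,.18):
        def res(v):
            d=np.r_[np.cos(v[1]),np.sin(v[1]),0];w=s-np.r_[v[0],.08,v[2] if z is None else z];return np.linalg.norm(w-np.outer(w@d,d),axis=1)-.014
        f=least_squares(res,[.482,np.radians(68),.18][:3 if z is None else 2],loss="soft_l1",f_scale=.001)
        print(n,len(s),z,f.x[0],np.degrees(f.x[1]),f.x[2:],np.std(f.fun),"pts",np.percentile(s,[2,98],axis=0).round(3).tolist())
    a=f.x[1];e=np.r_[np.cos(a),np.sin(a)];k=np.r_[-e[1],e[0]];x0=np.r_[f.x[0],.08]
    l=(c[:,:2]-x0)@e;w=(c[:,:2]-x0)@k
    for nm,m in(("shaft",(abs(w)<.012)&(abs(c[:,2]-.18)<.02)),("side",(abs(w)>.022)&(abs(w)<.045)&(c[:,2]>.14)&(c[:,2]<.215)),("coll",(np.hypot(w,c[:,2]-.18)>.016)&(np.hypot(w,c[:,2]-.18)<.024)&(l<.11))):
        q=l[m&(l>-.2)&(l<.2)]
        if len(q): b=np.percentile(q,[.5,2,10]);print(nm,len(q),b.round(4),"at",(x0+e*b[1]).round(4))
# overlay with top-fit params
a=np.radians(68.2);e=np.r_[np.cos(a),np.sin(a)];k=np.r_[-e[1],e[0]];tip=np.r_[.4706,.0525]
out=[]
for p in ps:
    im=cv2.resize(p["image"],None,fx=4,fy=4,interpolation=cv2.INTER_CUBIC)
    for x,r in((0,.008),(.01,.014),(.12,.014),(.12,.022),(.132,.042)):
        th=np.linspace(0,2*np.pi,60);X=np.c_[tip+e*x+np.outer(np.cos(th)*r,k),.18+np.sin(th)*r]
        cv2.polylines(im,[((proj(p,X)+.5)*4-.5).round().astype(int)],True,(0,0,255),1)
    u=(proj(p,[[*(tip+e*.07),.18]])[0]*4).astype(int);out.append(im[max(0,u[1]-140):u[1]+140,max(0,u[0]-260):u[0]+260])
cv2.imwrite("pics/shaft1.png",np.vstack([cv2.resize(o,(520,280)) for o in out]))
togo(.608,-.193,.32,65.8)
E
python3 c.py
```

```text
scene 265 None 0.4822864000511407 69.15054003541883 [0.17877782] 0.0017968640966772801 pts [[0.477, 0.069, 0.172], [0.514, 0.133, 0.195]]
scene 265 0.18 0.48201695038283116 69.23196525137188 [] 0.00186817100459661 pts [[0.477, 0.069, 0.172], [0.514, 0.133, 0.195]]
shaft 354 [-0.028  -0.0265 -0.0185] at [0.4726 0.0552]
side 413 [0.0932 0.0975 0.1033] at [0.5166 0.1712]
coll 111 [-0.0118 -0.0089  0.0308] at [0.4789 0.0717]
top 364 None 0.4817776679411929 68.8025351866363 [0.17974061] 0.0016165610900825942 pts [[0.469, 0.071, 0.181], [0.51, 0.136, 0.196]]
top 364 0.18 0.48175685044596966 68.74932801032259 [] 0.0016096078766388744 pts [[0.469, 0.071, 0.181], [0.51, 0.136, 0.196]]
shaft 560 [-0.0286 -0.0276 -0.0177] at [0.4718 0.0543]
side 416 [0.0993 0.1008 0.102 ] at [0.5183 0.174 ]
coll 177 [-0.0212 -0.0189  0.011 ] at [0.4749 0.0624]
t 1.5 pos [0.1155 0.5121 0.2453] jawang 77.29 F [-0.9 -0.3  0.3] T [-0.02  0.01 -0.07] w 0.999 j [ 1.21  0.29 -0.15  1.13 -0.    1.43] tilt [-0. -0. -1.]
turn 0.201 | shift now-axes mm [-579.5  -74.7 -635.6] | after turn [-441.2  -74.7 -738.3]
```

View pics/shaft1.png

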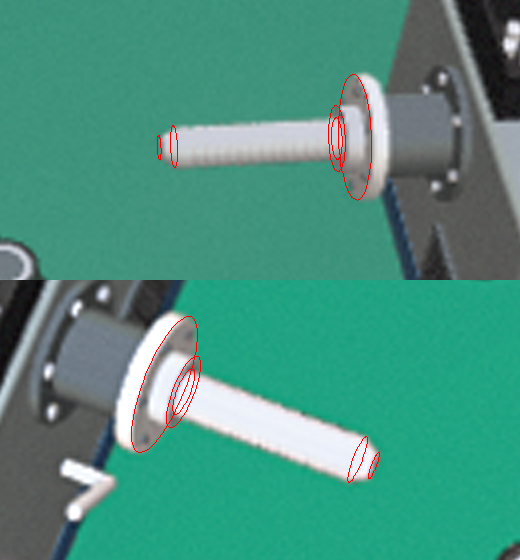

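The overlay fits the shaft to within about 2 mm, with the tip at about (0.471, 0.0525), axis 69° and shoulder at about (0.5145, 0.1645). The first move was refused because every row needs all five keys, so I resend it.

send_rows(increments=[{"hand": 85,"tx": 0,"ty": -38,"tz": 0,"turn": 0.1},{"hand": 85,"tx": 0,"ty": -37,"tz": 0,"turn": 0.1},{"hand": 85,"tx": -29,"ty": 0,"tz": -49,"turn": 0},{"hand": 85,"tx": -29,"ty": 0,"tz": -49,"turn": 0},{"hand": 85,"tx": -29,"ty": 0,"tz": -49,"turn": 0},{"hand": 85,"tx": -29,"ty": 0,"tz": -49,"turn": 0},{"hand": 85,"tx": -29,"ty": 0,"tz": -49,"turn": 0},{"hand": 85,"tx": -29,"ty": 0,"tz": -49,"turn": 0},{"hand": 85,"tx": -29,"ty": 0,"tz": -49,"turn": 0},{"hand": 85,"tx": -29,"ty": 0,"tz": -49,"turn": 0},{"hand": 85,"tx": -29,"ty": 0,"tz": -49,"turn": 0},{"hand": 85,"tx": -29,"ty": 0,"tz": -49,"turn": 0}], newtons=80)

```text
time: 3.0
ee_pos: [0.4447, 0.0451, 0.3205]
tcp_rot: [-0.594, 0.594, 0.384, -0.384]
force: [0.8, 0.7, -0.0]
grip_width: 0.992
```

```bash
python3 -c "
from h import *
togo(.608,-.193,.32,65.8)"
```

```text
t 3.0 pos [0.4447 0.0451 0.3205] jawang 65.82 F [ 0.8  0.7 -0. ] T [ 0.02 -0.07  0.  ] w 0.992 j [-0.06  0.11 -0.19  1.28  0.    0.36] tilt [ 0.001  0.    -1.   ]
turn 0.0 | shift now-axes mm [-150.3    0.6 -246.5] | after turn [-150.3    0.5 -246.6]
```

send_rows(increments=[{"hand": 78,"tx": -30,"ty": 0,"tz": -49,"turn": 0},{"hand": 78,"tx": -30,"ty": 0,"tz": -49,"turn": 0},{"hand": 78,"tx": -30,"ty": 0,"tz": -49,"turn": 0},{"hand": 78,"tx": -30,"ty": 0,"tz": -49,"turn": 0},{"hand": 78,"tx": -28,"ty": 0,"tz": -48,"turn": 0},{"hand": 78,"tx": 0,"ty": 0,"tz": 0,"turn": 0},{"hand": 78,"tx": 0,"ty": 0,"tz": 0,"turn": 0}])

```text
time: 3.88
ee_pos: [0.6055, -0.1878, 0.3199]
tcp_rot: [0.594, -0.593, -0.384, 0.384]
force: [-0.2, 0.5, 0.5]
grip_width: 0.913
```

```bash
python3 -c "
from h import *
togo(.608,-.193,.185,65.8)
p=eyes.capture('top')
u=proj(p,[.608,-.193,.2])[0].astype(int)
cv2.imwrite('pics/over.png',cv2.resize(p['image'][u[1]-60:u[1]+60,u[0]-75:u[0]+75],(600,480),interpolation=cv2.INTER_CUBIC))"
```

```text
t 3.88 pos [ 0.6055 -0.1878  0.3199] jawang 65.81 F [-0.2  0.5  0.5] T [-0.    0.02  0.02] w 0.913 j [-0.42  0.49  0.34  1.42  0.    0.01] tilt [-0.001  0.001 -1.   ]
turn 0.0 | shift now-axes mm [ -3.7 134.9  -4.5] | after turn [ -3.7 134.9  -4.4]
```

send_rows(increments=[{"hand": 78,"tx": -4,"ty": 0,"tz": -4,"turn": 0},{"hand": 78,"tx": 0,"ty": 35,"tz": 0,"turn": 0},{"hand": 78,"tx": 0,"ty": 25,"tz": 0,"turn": 0},{"hand": 78,"tx": 0,"ty": 25,"tz": 0,"turn": 0},{"hand": 78,"tx": 0,"ty": 20,"tz": 0,"turn": 0},{"hand": 78,"tx": 0,"ty": 15,"tz": 0,"turn": 0},{"hand": 78,"tx": 0,"ty": 15,"tz": 0,"turn": 0},{"hand": 78,"tx": 0,"ty": 0,"tz": 0,"turn": 0}])

```text
time: 4.92
ee_pos: [0.6073, -0.1929, 0.1844]
tcp_rot: [0.594, -0.593, -0.384, 0.385]
force: [0.0, -0.4, 0.2]
grip_width: 0.914
```

```bash
python3 -c "
from h import *
togo(.608,-.193,.185,65.8)
ims=[]
for n in('top','scene'):
  p=eyes.capture(n)
  u=proj(p,[.608,-.193,.2])[0].astype(int)
  ims.append(cv2.resize(p['image'][u[1]-38:u[1]+38,u[0]-50:u[0]+50],(400,304),interpolation=cv2.INTER_CUBIC))
cv2.imwrite('pics/grasp.png',np.hstack(ims))"
```

```text
t 4.92 pos [ 0.6073 -0.1929  0.1844] jawang 65.84 F [ 0.  -0.4  0.2] T [-0.04  0.04 -0.  ] w 0.914 j [-0.42  0.54  0.07  1.1  -0.   -0.  ] tilt [-0.001  0.001 -1.   ]
turn 0.001 | shift now-axes mm [ 0.2 -0.6 -0.7] | after turn [ 0.2 -0.6 -0.7]
```

View pics/grasp.png

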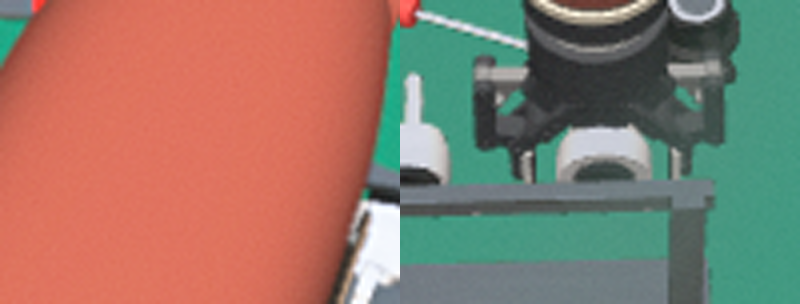

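The cone sits centred between the fingers, with the pads beside its band. Closing the gripper.

send_rows(increments=[{"hand": 60,"tx": 0,"ty": 0,"tz": 0,"turn": 0},{"hand": 40,"tx": 0,"ty": 0,"tz": 0,"turn": 0},{"hand": 40,"tx": 0,"ty": 0,"tz": 0,"turn": 0},{"hand": 40,"tx": 0,"ty": 0,"tz": 0,"turn": 0},{"hand": 40,"tx": 0,"ty": 0,"tz": 0,"turn": 0},{"hand": 40,"tx": 0,"ty": 0,"tz": 0,"turn": 0}], newtons=80)

```text
time: 5.78
ee_pos: [0.6082, -0.1936, 0.1868]
tcp_rot: [-0.593, 0.594, 0.384, -0.384]
force: [-3.4, 0.4, 7.8]
grip_width: 0.635
```

```bash
python3 -c "
from h import *
togo(.608,-.193,.185,65.8)"
```

```text
t 5.78 pos [ 0.6082 -0.1936  0.1868] jawang 65.82 F [-3.4  0.4  7.8] T [ 0.08  0.5  -0.02] w 0.635 j [-0.42  0.54  0.08  1.1  -0.   -0.  ] tilt [ 0.002 -0.001 -1.   ]
turn 0.0 | shift now-axes mm [0.4 1.8 0.4] | after turn [0.4 1.8 0.4]
```

send_rows(increments=[{"hand": 40,"tx": 0,"ty": -4,"tz": 0,"turn": 0},{"hand": 40,"tx": 0,"ty": -4,"tz": 0,"turn": 0},{"hand": 40,"tx": 0,"ty": -4,"tz": 0,"turn": 0},{"hand": 40,"tx": 0,"ty": -4,"tz": 0,"turn": 0},{"hand": 40,"tx": 0,"ty": 0,"tz": 0,"turn": 0},{"hand": 40,"tx": 0,"ty": 0,"tz": 0,"turn": 0}])

```text
time: 6.52
ee_pos: [0.6078, -0.1932, 0.2012]
tcp_rot: [0.594, -0.594, -0.384, 0.384]
force: [-0.3, -0.9, -3.2]
grip_width: 0.633
```

```bash
python3 -c "
from h import *
togo(.608,-.193,.201,65.8)
p=eyes.capture('scene')
u=proj(p,[.608,-.193,.2])[0].astype(int)
cv2.imwrite('pics/lift.png',cv2.resize(p['image'][u[1]-38:u[1]+38,u[0]-50:u[0]+50],(500,380),interpolation=cv2.INTER_CUBIC))"
```

```text
t 6.53 pos [ 0.6078 -0.1932  0.2012] jawang 65.83 F [-0.3 -0.9 -3.2] T [-0.05  0.01 -0.02] w 0.633 j [-0.42  0.53  0.1   1.14 -0.   -0.  ] tilt [-0.  0. -1.]
turn 0.001 | shift now-axes mm [ 0.3  0.2 -0.1] | after turn [ 0.3  0.2 -0.1]
```

View pics/lift.png

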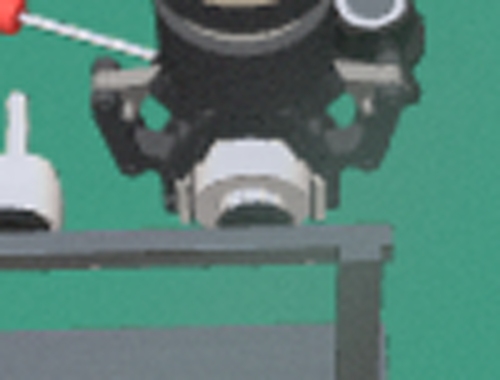

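The grip holds: about 3 N of weight and no side force. I draw the cone off level.

send_rows(increments=[{"hand": 40,"tx": 0,"ty": 0,"tz": 8,"turn": 0},{"hand": 40,"tx": 0,"ty": 0,"tz": 12,"turn": 0},{"hand": 40,"tx": 0,"ty": 0,"tz": 12,"turn": 0},{"hand": 40,"tx": 0,"ty": 0,"tz": 12,"turn": 0},{"hand": 40,"tx": 0,"ty": 0,"tz": 12,"turn": 0},{"hand": 40,"tx": 0,"ty": 0,"tz": 12,"turn": 0},{"hand": 40,"tx": 0,"ty": 0,"tz": 12,"turn": 0},{"hand": 40,"tx": 0,"ty": 0,"tz": 12,"turn": 0},{"hand": 40,"tx": 0,"ty": 0,"tz": 0,"turn": 0},{"hand": 40,"tx": 0,"ty": 0,"tz": 0,"turn": 0}])

```text
time: 7.82
ee_pos: [0.5243, -0.1558, 0.2015]
tcp_rot: [-0.593, 0.594, 0.384, -0.384]
force: [0.1, -0.1, -3.3]
grip_width: 0.632
```

```bash
python3 -c "
from h import *
togo(.608,-.193,.201,65.8)"
```

```text
t 7.83 pos [ 0.5243 -0.1558  0.2015] jawang 65.83 F [ 0.1 -0.1 -3.3] T [ 0.02 -0.08 -0.05] w 0.632 j [-0.42  0.36 -0.17  1.04 -0.   -0.  ] tilt [ 0.001 -0.    -1.   ]
turn 0.001 | shift now-axes mm [  0.3   0.5 -91.6] | after turn [  0.4   0.5 -91.6]
```

send_rows(increments=[{"hand": 40,"tx": 0,"ty": -30,"tz": 0,"turn": 0},{"hand": 40,"tx": 0,"ty": -30,"tz": 0,"turn": 0},{"hand": 40,"tx": 0,"ty": 0,"tz": 0,"turn": -0.18},{"hand": 40,"tx": 0,"ty": 0,"tz": 0,"turn": -0.18},{"hand": 40,"tx": 0,"ty": 0,"tz": 0,"turn": -0.18},{"hand": 40,"tx": 0,"ty": 0,"tz": 0,"turn": -0.18},{"hand": 40,"tx": 0,"ty": 0,"tz": 0,"turn": -0.18},{"hand": 40,"tx": 0,"ty": 0,"tz": 0,"turn": -0.18},{"hand": 40,"tx": 0,"ty": 0,"tz": 0,"turn": -0.18},{"hand": 40,"tx": 0,"ty": 0,"tz": 0,"turn": -0.18},{"hand": 40,"tx": 0,"ty": 0,"tz": 0,"turn": -0.18},{"hand": 40,"tx": 0,"ty": 0,"tz": 0,"turn": 0}])

```text
time: 9.32
ee_pos: [0.5242, -0.1558, 0.2612]
tcp_rot: [0.131, -0.131, -0.695, 0.695]
force: [0.2, 0.6, -2.6]
grip_width: 0.632
```

```bash
python3 -c "
from h import *
togo(.4563,.0147,.1768,159)"
```

```text
t 9.32 pos [ 0.5242 -0.1558  0.2612] jawang 158.58 F [ 0.2  0.6 -2.6] T [0.05 0.03 0.01] w 0.632 j [-0.42  0.32 -0.06  1.18  0.   -1.62] tilt [ 0. -0. -1.]
turn -0.007 | shift now-axes mm [ 125.5   84.4 -133.9] | after turn [ 124.5   84.4 -134.8]
```

send_rows(increments=[{"hand": 40,"tx": 0,"ty": 0,"tz": 0,"turn": -0.007},{"hand": 40,"tx": 25,"ty": 0,"tz": -27,"turn": 0},{"hand": 40,"tx": 25,"ty": 0,"tz": -27,"turn": 0},{"hand": 40,"tx": 25,"ty": 0,"tz": -27,"turn": 0},{"hand": 40,"tx": 25,"ty": 0,"tz": -27,"turn": 0},{"hand": 40,"tx": 24.5,"ty": 0,"tz": -27,"turn": 0},{"hand": 40,"tx": 0,"ty": 28,"tz": 0,"turn": 0},{"hand": 40,"tx": 0,"ty": 28,"tz": 0,"turn": 0},{"hand": 40,"tx": 0,"ty": 28,"tz": 0,"turn": 0},{"hand": 40,"tx": 0,"ty": 0,"tz": 0,"turn": 0},{"hand": 40,"tx": 0,"ty": 0,"tz": 0,"turn": 0}])

```text
time: 10.7
ee_pos: [0.4566, 0.0149, 0.1783]
tcp_rot: [-0.129, 0.129, 0.695, -0.695]
force: [1.0, -0.2, -3.9]
grip_width: 0.636
```

```bash
cat > d.py <<'E'
from h import *
togo(.4563,.0147,.1768,159)
st=arm.read_state();P=st["ee_pos"];a=np.radians(69);e=np.r_[np.cos(a),np.sin(a)];k=np.r_[-e[1],e[0]]
out=[]
for n in("scene","top"):
    p=eyes.capture(n);im=cv2.resize(p["image"],None,fx=4,fy=4,interpolation=cv2.INTER_CUBIC);tip=np.r_[.4708,.0525];c0=P[:2]+e*.0105
    th=np.linspace(0,2*np.pi,60)
    for o,z,x,r,col in((tip,.18,0,.008,(0,0,255)),(tip,.18,.01,.014,(0,0,255)),(tip,.18,.12,.022,(0,0,255)),(c0,P[2]+.0032,0,.028,(255,0,0)),(c0,P[2]+.0032,0,.0155,(255,0,0)),(c0,P[2]+.0032,-.034,.02,(255,0,0))):
        X=np.c_[o+e*x+np.outer(np.cos(th)*r,k),z+np.sin(th)*r]
        cv2.polylines(im,[((proj(p,X)+.5)*4-.5).round().astype(int)],True,col,1)
    u=(proj(p,[[*tip,.18]])[0]*4).astype(int);out.append(im[max(0,u[1]-150):u[1]+150,max(0,u[0]-200):u[0]+200])
cv2.imwrite("pics/pre.png",np.hstack([cv2.resize(o,(400,300)) for o in out]))
E
python3 d.py
```

```text
t 10.7 pos [0.4566 0.0149 0.1783] jawang 158.99 F [ 1.  -0.2 -3.9] T [-0.01 -0.01  0.01] w 0.636 j [-0.13  0.21 -0.44  0.91 -0.   -1.33] tilt [ 0.001 -0.    -1.   ]
turn -0.0 | shift now-axes mm [0.2 1.5 0.3] | after turn [0.2 1.5 0.3]
```

View pics/pre.png

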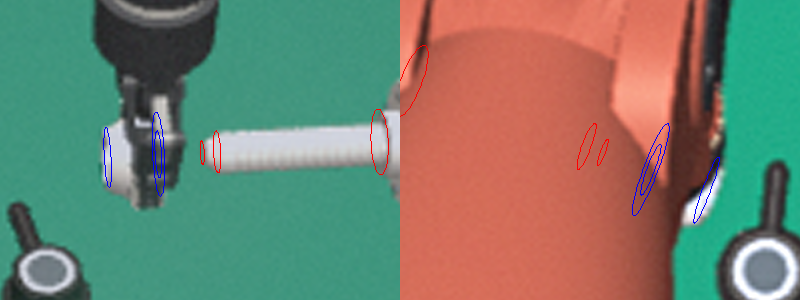

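send_rows(increments=[{"hand": 40,"tx": 0,"ty": 0,"tz": -8,"turn": 0},{"hand": 40,"tx": 0,"ty": 0,"tz": -8,"turn": 0},{"hand": 40,"tx": 0,"ty": 0,"tz": -8,"turn": 0},{"hand": 40,"tx": 0,"ty": 0,"tz": -4,"turn": 0},{"hand": 40,"tx": 0,"ty": 0,"tz": -4,"turn": 0},{"hand": 40,"tx": 0,"ty": 0,"tz": -4,"turn": 0},{"hand": 40,"tx": 0,"ty": 0,"tz": -4,"turn": 0},{"hand": 40,"tx": 0,"ty": 0,"tz": 0,"turn": 0},{"hand": 40,"tx": 0,"ty": 0,"tz": 0,"turn": 0}])

```text
time: 11.92
ee_pos: [0.4702, 0.0523, 0.1773]
tcp_rot: [0.129, -0.129, -0.695, 0.695]
force: [-0.4, 1.0, -3.1]
grip_width: 0.63
```

```bash
cat > s.py <<'E'
from h import *
st=arm.read_state();a=np.radians(69);e=np.r_[np.cos(a),np.sin(a)];k=np.r_[-e[1],e[0]]
P=st["ee_pos"];F=st["force"];T=st["ft_torque"]
print("t",round(st["time"],2),"wide face to shoulder mm",np.round(1000*((np.r_[.5145,.1645]-P[:2])@e-.0105),1),"lateral(+left/toolx) mm",np.round(1000*(P[:2]-[.5145,.1645])@k,1),"z",round(P[2],4))
print("F axial(+to cab)",np.round(F[:2]@e,1),"lateral",np.round(F[:2]@k,1),"z",np.round(F[2],1),"T ax/lat/z",np.round([T[:2]@e,T[:2]@k,T[2]],2),"w",round(st["grip_width"],3))
E
python3 s.py
```

```text
t 11.93 wide face to shoulder mm 110.2 lateral(+left/toolx) mm 1.2 z 0.1773
F axial(+to cab) 0.8 lateral 0.7 z -3.1 T ax/lat/z [ 0.01 -0.04 -0.03] w 0.63
```

send_rows(increments=[{"hand": 40,"tx": -1,"ty": 0,"tz": 0,"turn": 0},{"hand": 40,"tx": 0,"ty": 0,"tz": -3,"turn": 0},{"hand": 40,"tx": 0,"ty": 0,"tz": -3,"turn": 0},{"hand": 40,"tx": 0,"ty": 0,"tz": -3,"turn": 0},{"hand": 40,"tx": 0,"ty": 0,"tz": 0,"turn": 0},{"hand": 40,"tx": 0,"ty": 0,"tz": 0,"turn": 0}])

```text
time: 12.68
ee_pos: [0.4743, 0.0604, 0.1773]
tcp_rot: [0.129, -0.128, -0.695, 0.695]
force: [-0.4, 1.2, -4.0]
grip_width: 0.638
```

```bash
python3 s.py
```

```text
t 12.68 wide face to shoulder mm 101.1 lateral(+left/toolx) mm 0.2 z 0.1773
F axial(+to cab) 1.0 lateral 0.8 z -4.0 T ax/lat/z [-0.01 -0.04 -0.03] w 0.638
```

send_rows(increments=[{"hand": 40,"tx": 0,"ty": 0,"tz": -3,"turn": 0},{"hand": 40,"tx": 0,"ty": 0,"tz": -3,"turn": 0},{"hand": 40,"tx": 0,"ty": 0,"tz": -3,"turn": 0},{"hand": 40,"tx": 0,"ty": 0,"tz": -3,"turn": 0},{"hand": 40,"tx": 0,"ty": 0,"tz": -4,"turn": 0},{"hand": 40,"tx": 0,"ty": 0,"tz": -4,"turn": 0},{"hand": 40,"tx": 0,"ty": 0,"tz": 0,"turn": 0}])

```text
time: 13.55
ee_pos: [0.4816, 0.0794, 0.1773]
tcp_rot: [0.128, -0.128, -0.695, 0.695]
force: [0.4, 0.7, -3.0]
grip_width: 0.637
```

```bash
python3 s.py
```

```text
t 13.55 wide face to shoulder mm 80.8 lateral(+left/toolx) mm 0.2 z 0.1773
F axial(+to cab) 0.8 lateral -0.1 z -3.0 T ax/lat/z [ 0.01 -0.01 -0.01] w 0.637
```

send_rows(increments=[{"hand": 40,"tx": 0,"ty": 0,"tz": -4,"turn": 0},{"hand": 40,"tx": 0,"ty": 0,"tz": -4,"turn": 0},{"hand": 40,"tx": 0,"ty": 0,"tz": -4,"turn": 0},{"hand": 40,"tx": 0,"ty": 0,"tz": -4,"turn": 0},{"hand": 40,"tx": 0,"ty": 0,"tz": -4,"turn": 0},{"hand": 40,"tx": 0,"ty": 0,"tz": -4,"turn": 0},{"hand": 40,"tx": 0,"ty": 0,"tz": -4,"turn": 0},{"hand": 40,"tx": 0,"ty": 0,"tz": -4,"turn": 0},{"hand": 40,"tx": 0,"ty": 0,"tz": -4,"turn": 0},{"hand": 40,"tx": 0,"ty": 0,"tz": 0,"turn": 0}])

```text
time: 14.8
ee_pos: [0.4945, 0.1129, 0.1773]
tcp_rot: [-0.128, 0.128, 0.695, -0.695]
force: [-0.4, 0.0, -3.0]
grip_width: 0.634
```

```bash
python3 s.py; sed -i 's/pre.png/mid.png/' d.py; python3 d.py
```

```text
t 14.8 wide face to shoulder mm 44.8 lateral(+left/toolx) mm 0.2 z 0.1773
F axial(+to cab) -0.1 lateral 0.4 z -3.0 T ax/lat/z [-0.02  0.01  0.  ] w 0.634
t 14.8 pos [0.4945 0.1129 0.1773] jawang 159.07 F [-0.4  0.  -3. ] T [-0.02 -0.02  0.  ] w 0.634 j [ 0.08  0.31 -0.32  0.95  0.   -1.13] tilt [ 0.  0. -1.]
turn 0.001 | shift now-axes mm [  0.6   0.5 105.4] | after turn [  0.4   0.5 105.4]
```

View pics/mid.png

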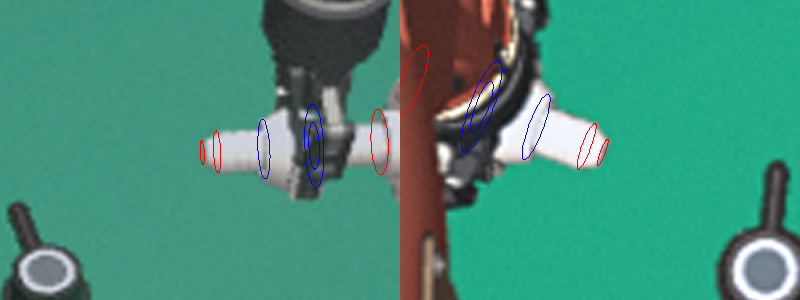

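The cone is threaded on the shaft: scene shows it around (280,150), with the tip sticking out at (205,152). No contact forces. I continue to 6 mm short of the shoulder.

send_rows(increments=[{"hand": 40,"tx": 0,"ty": 0,"tz": -4,"turn": 0},{"hand": 40,"tx": 0,"ty": 0,"tz": -4,"turn": 0},{"hand": 40,"tx": 0,"ty": 0,"tz": -4,"turn": 0},{"hand": 40,"tx": 0,"ty": 0,"tz": -4,"turn": 0},{"hand": 40,"tx": 0,"ty": 0,"tz": -4,"turn": 0},{"hand": 40,"tx": 0,"ty": 0,"tz": -4,"turn": 0},{"hand": 40,"tx": 0,"ty": 0,"tz": -4,"turn": 0},{"hand": 40,"tx": 0,"ty": 0,"tz": -4,"turn": 0},{"hand": 40,"tx": 0,"ty": 0,"tz": -4,"turn": 0},{"hand": 40,"tx": 0,"ty": 0,"tz": -2,"turn": 0},{"hand": 40,"tx": 0,"ty": 0,"tz": 0,"turn": 0},{"hand": 40,"tx": 0,"ty": 0,"tz": 0,"turn": 0}])

```text
time: 16.4
ee_pos: [0.5079, 0.1481, 0.1773]
tcp_rot: [0.129, -0.129, -0.695, 0.695]
force: [0.5, -0.1, -3.7]
grip_width: 0.633
```

```bash
python3 s.py
```

```text
t 16.4 wide face to shoulder mm 7.2 lateral(+left/toolx) mm 0.3 z 0.1773
F axial(+to cab) 0.1 lateral -0.5 z -3.7 T ax/lat/z [-0.02 -0.01 -0.01] w 0.633
```

send_rows(increments=[{"hand": 40,"tx": 0,"ty": 0,"tz": -2,"turn": 0},{"hand": 40,"tx": 0,"ty": 0,"tz": -2,"turn": 0},{"hand": 40,"tx": 0,"ty": 0,"tz": 0,"turn": 0},{"hand": 40,"tx": 0,"ty": 0,"tz": 0,"turn": 0}])

```text
time: 16.9
ee_pos: [0.5094, 0.1519, 0.1773]
tcp_rot: [0.129, -0.129, -0.695, 0.695]
force: [0.3, 0.1, -3.2]
grip_width: 0.631
```

```bash
python3 s.py
```

```text
t 16.9 wide face to shoulder mm 3.1 lateral(+left/toolx) mm 0.3 z 0.1773
F axial(+to cab) 0.2 lateral -0.2 z -3.2 T ax/lat/z [-0.04 -0.01 -0.06] w 0.631
```

send_rows(increments=[{"hand": 40,"tx": 0,"ty": 0,"tz": -1.5,"turn": 0},{"hand": 40,"tx": 0,"ty": 0,"tz": -1.5,"turn": 0},{"hand": 40,"tx": 0,"ty": 0,"tz": 0,"turn": 0},{"hand": 40,"tx": 0,"ty": 0,"tz": 0,"turn": 0}])

```text
time: 17.4
ee_pos: [0.5104, 0.1547, 0.1773]
tcp_rot: [0.129, -0.128, -0.695, 0.695]
force: [-0.3, 0.4, -3.1]
grip_width: 0.634
```

```bash
python3 s.py
```

```text
t 17.4 wide face to shoulder mm 0.1 lateral(+left/toolx) mm 0.3 z 0.1773
F axial(+to cab) 0.2 lateral 0.5 z -3.1 T ax/lat/z [-0.01  0.03 -0.  ] w 0.634
```

No contact yet, so I go on in 1.5 mm steps until the axial force rises.

send_rows(increments=[{"hand": 40,"tx": 0,"ty": 0,"tz": -1.5,"turn": 0},{"hand": 40,"tx": 0,"ty": 0,"tz": 0,"turn": 0},{"hand": 40,"tx": 0,"ty": 0,"tz": 0,"turn": 0}])

```text
time: 17.77
ee_pos: [0.511, 0.1561, 0.1773]
tcp_rot: [-0.129, 0.129, 0.695, -0.695]
force: [-1.0, -0.3, -2.3]
grip_width: 0.634
```

```bash
python3 s.py
```

```text
t 17.77 wide face to shoulder mm -1.4 lateral(+left/toolx) mm 0.3 z 0.1773
F axial(+to cab) -0.6 lateral 0.8 z -2.3 T ax/lat/z [ 0.03 -0.03 -0.03] w 0.634
```

send_rows(increments=[{"hand": 40,"tx": 0,"ty": 0,"tz": -1.5,"turn": 0},{"hand": 40,"tx": 0,"ty": 0,"tz": 0,"turn": 0},{"hand": 40,"tx": 0,"ty": 0,"tz": 0,"turn": 0}])

```text
time: 18.15
ee_pos: [0.5115, 0.1575, 0.1773]
tcp_rot: [0.129, -0.129, -0.695, 0.695]
force: [0.5, 0.4, -1.9]
grip_width: 0.631
```

```bash
python3 s.py
```

```text
t 18.15 wide face to shoulder mm -2.9 lateral(+left/toolx) mm 0.3 z 0.1773
F axial(+to cab) 0.5 lateral -0.3 z -1.9 T ax/lat/z [-0.05 -0.    0.04] w 0.631
```

send_rows(increments=[{"hand": 40,"tx": 0,"ty": 0,"tz": -1.5,"turn": 0},{"hand": 40,"tx": 0,"ty": 0,"tz": 0,"turn": 0},{"hand": 40,"tx": 0,"ty": 0,"tz": 0,"turn": 0}])

```text
time: 18.52
ee_pos: [0.5117, 0.158, 0.1773]
tcp_rot: [0.129, -0.129, -0.695, 0.696]
force: [-1.8, -4.6, -0.9]
grip_width: 0.633
```

```bash
python3 s.py
```

```text
t 18.52 wide face to shoulder mm -3.4 lateral(+left/toolx) mm 0.3 z 0.1773
F axial(+to cab) -5.0 lateral 0.0 z -0.9 T ax/lat/z [ 0.    1.2  -0.13] w 0.633
```

send_rows(increments=[{"hand": 40,"tx": 0,"ty": 0,"tz": -1.5,"turn": 0},{"hand": 40,"tx": 0,"ty": 0,"tz": 0,"turn": 0},{"hand": 40,"tx": 0,"ty": 0,"tz": 0,"turn": 0}])

```text
time: 18.9
ee_pos: [0.5117, 0.1581, 0.1772]
tcp_rot: [0.129, -0.129, -0.693, 0.697]
force: [-3.7, -11.7, 2.5]
grip_width: 0.636
```

```bash
python3 s.py; sed -i 's/mid.png/home.png/' d.py; python3 d.py
```

```text
t 18.9 wide face to shoulder mm -3.5 lateral(+left/toolx) mm 0.4 z 0.1772
F axial(+to cab) -12.2 lateral -0.7 z 2.5 T ax/lat/z [-0.05  2.54 -0.16] w 0.636
t 18.9 pos [0.5117 0.1581 0.1772] jawang 158.96 F [ -3.7 -11.7   2.5] T [-2.39  0.87 -0.16] w 0.636 j [ 0.17  0.36 -0.24  0.97 -0.   -1.04] tilt [-0.002 -0.005 -1.   ]
turn -0.001 | shift now-axes mm [  0.2   1.2 153.7] | after turn [  0.3   0.4 153.7]
```

View pics/home.png

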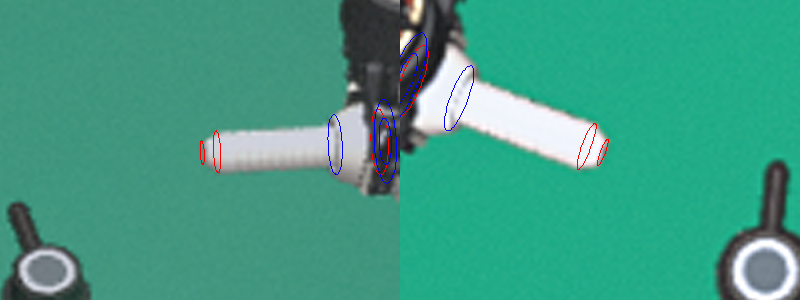

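The cone is firmly against the shoulder: 12 N axial, with the last 1.5 mm step giving almost no motion. I ease the preload, open gently and go straight up.

send_rows(increments=[{"hand": 40,"tx": 0,"ty": 0,"tz": 1.5,"turn": 0},{"hand": 60,"tx": 0,"ty": 0,"tz": 0,"turn": 0},{"hand": 64,"tx": 0,"ty": 0,"tz": 0,"turn": 0},{"hand": 70,"tx": 0,"ty": 0,"tz": 0,"turn": 0},{"hand": 76,"tx": 0,"ty": 0,"tz": 0,"turn": 0},{"hand": 76,"tx": 0,"ty": 0,"tz": 0,"turn": 0}])

```text
time: 19.75
ee_pos: [0.5121, 0.159, 0.1773]
tcp_rot: [-0.128, 0.129, 0.695, -0.695]
force: [0.4, 0.2, -1.3]
grip_width: 0.89
```

```bash
python3 s.py
```

```text
t 19.75 wide face to shoulder mm -4.5 lateral(+left/toolx) mm 0.3 z 0.1773
F axial(+to cab) 0.3 lateral -0.4 z -1.3 T ax/lat/z [ 0.   -0.01  0.01] w 0.89
```

send_rows(increments=[{"hand": 76,"tx": 0,"ty": -10,"tz": 0,"turn": 0},{"hand": 76,"tx": 0,"ty": -15,"tz": 0,"turn": 0},{"hand": 76,"tx": 0,"ty": -30,"tz": 0,"turn": 0},{"hand": 76,"tx": 0,"ty": -40,"tz": 0,"turn": 0},{"hand": 76,"tx": 0,"ty": -40,"tz": 0,"turn": 0},{"hand": 76,"tx": 40,"ty": 0,"tz": 30,"turn": 0},{"hand": 76,"tx": 40,"ty": 0,"tz": 30,"turn": 0},{"hand": 76,"tx": 40,"ty": 0,"tz": 30,"turn": 0},{"hand": 76,"tx": 40,"ty": 0,"tz": 30,"turn": 0},{"hand": 76,"tx": 0,"ty": 0,"tz": 0,"turn": 0},{"hand": 76,"tx": 0,"ty": 0,"tz": 0,"turn": 0}])

```text
time: 21.12
ee_pos: [0.3204, 0.1041, 0.3134]
tcp_rot: [-0.128, 0.129, 0.696, -0.695]
force: [0.7, 0.4, -0.1]
grip_width: 0.892
```

```bash
cat > f.py <<'E'
from h import *
st=arm.read_state();print(st["time"],st["ee_pos"],st["force"])
a=np.radians(69);e=np.r_[np.cos(a),np.sin(a)];k=np.r_[-e[1],e[0]];out=[]
for n in("scene","top"):
    p=eyes.capture(n);c=cloud(p,np.ones((384,512),bool))-np.r_[.5145,.1645,.18]
    l=c[:,:2]@e;w=c[:,:2]@k;r=np.hypot(w,c[:,2])
    print(n,[f"{x:.3f}:{np.median(r[m]):.3f}" for x in np.arange(-.06,.03,.004) for m in[(l>x)&(l<x+.004)&(r<.05)&(c[:,2]>-.03)] if m.sum()])
    for L in("cone_small","cone_large","quick_nut","screwdriver","hammer","grease_tin"):
        D=[d for d in models.cut_out(p,L) if d["confidence"]>.2][:1]
        for d in D: print(L,round(d["confidence"],2),np.round(d["extent"]),np.round(np.median(cloud(p,d["region"]),axis=0),3))
    u=proj(p,[[.5,.13,.18]])[0].astype(int);x0=max(0,u[0]-50);y0=max(0,u[1]-38)
    out.append(cv2.resize(p["image"][y0:y0+76,x0:x0+100],(400,304),interpolation=cv2.INTER_CUBIC))
cv2.imwrite("pics/final.png",np.hstack(out))
E
python3 f.py
```

```text
21.125 [0.32042356 0.10411998 0.31338911] [ 0.72343189  0.36448245 -0.0946828 ]
scene ['-0.060:0.014', '-0.056:0.014', '-0.052:0.012', '-0.048:0.013', '-0.044:0.014', '-0.040:0.013', '-0.036:0.016', '-0.032:0.021', '-0.028:0.023', '-0.024:0.023', '-0.020:0.026', '-0.016:0.026', '-0.012:0.026', '-0.008:0.028', '-0.004:0.026', '0.000:0.022', '0.004:0.021', '0.008:0.023', '0.012:0.037', '0.016:0.042', '0.020:0.041', '0.024:0.030', '0.028:0.027']
cone_small 0.67 [190. 219.  19.  14.] [ 0.563 -0.291  0.208]
cone_large 0.86 [139. 216.  28.  19.] [ 0.521 -0.392  0.215]
screwdriver 0.67 [182. 177.  50.  20.] [ 0.296 -0.253  0.021]
hammer 0.69 [298. 291.  94.  50.] [ 0.779 -0.107  0.023]
grease_tin 0.86 [311. 241.  26.  40.] [ 0.678 -0.008  0.071]
top ['-0.060:0.014', '-0.056:0.014', '-0.052:0.013', '-0.048:0.014', '-0.044:0.015', '-0.040:0.014', '-0.036:0.018', '-0.032:0.021', '-0.028:0.023', '-0.024:0.025', '-0.020:0.026', '-0.016:0.026', '-0.012:0.027', '-0.008:0.027', '-0.004:0.027', '0.000:0.022', '0.004:0.022', '0.008:0.033', '0.012:0.041', '0.016:0.042', '0.020:0.042', '0.024:0.029', '0.028:0.028']
cone_small 0.62 [328. 167.  20.  22.] [ 0.557 -0.293  0.207]
cone_large 0.84 [370. 182.  29.  27.] [ 0.508 -0.389  0.215]
quick_nut 0.7 [220. 237.  27.  54.] [ 0.415 -0.035  0.039]
screwdriver 0.92 [303. 285.  30.  28.] [ 0.284 -0.255  0.024]
hammer 0.97 [247. 105.  92.  32.] [ 0.769 -0.101  0.023]
grease_tin 0.72 [204. 141.  25.  31.] [ 0.654 -0.     0.073]
```

View pics/final.png

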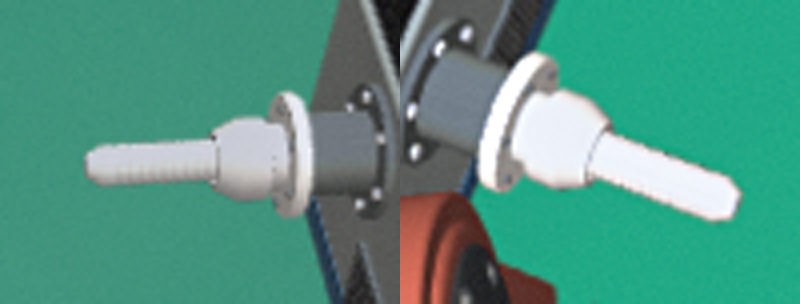

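```bash
python3 -c "
from h import *
print(arm.job_done())"
```

```text
the job is handed in; nothing more can be done
None
```

The medium cone now sits on the balancer shaft, wide end first, with its wide face against the shoulder. I let go, drew the arm clear and handed the job in at about 21 s; the hand-in gives no verdict.

**How it went:** The cone came from the rack's +y end peg. I gripped its band from above, lifted it 14 mm, drew it off level, turned it about 93° and slid it on. Side forces stayed within about 1 N until it met the shoulder at about 12 N.

**Final checks:**
- **Cone:** In both cameras the depth profile shows the cone ending right at the 44 mm collar, with the back plate starting about 8–12 mm further on. That is what a seated cone should look like.
- **Other items:** The small and large cones, hammer and grease tin were measured within about 4 mm of their start positions. The screwdriver read about 8 mm off in the top view, where less of it was picked out than at the start, and within 3 mm in the scene view.
- **Robot:** The force reading was near zero with the arm away from everything.

**Disagreements:**
- The cone met the shoulder about 3.4 mm further along than my camera estimate, so I relied on contact.
- The network missed the quick nut in the last scene picture. The top view showed it unmoved.
- The first move call was refused because its rows lacked some keys, so nothing moved.

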